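# Swap the samples and unlatch the sample carrier

### The job

The two sample bottles in the bench carrier stand in each other's places: swap them, so that the tall necked bottle stands in the pocket at the end with the upright tab and the short one in the other pocket, with the carrier still latched in its dock. Then pinch the carrier's two opposed side catches together and lift the carrier, with both bottles in it, straight up out of the dock. Finish while still holding it by the pinched catches, level and still, about 10 cm above where it sat; do not tip a bottle over, and leave the tape roll, the wine bottle and the cork bin alone.

Things in the scene. Friction and masses are not known exactly. Their poses are not given: they have to be found in the camera images.
- dock: Aluminium docking plate fixed to the bench, 110 x 250 x 12 mm, at any yaw. Origin: centre of its underside (bench level); y = long axis, z up. Guide walls reach 26 mm above the bench, 2 mm of play round the carrier; two dark latch posts, 35 mm high, at the middle of its long sides hold the carrier's hooks down. The bench is clear within 200 mm of the plate's centre.
- carrier: Pale plastic bottle carrier latched in the dock (same axes; underside 12 mm above the bench), 56 x 206 mm, 0.35 kg. Origin: centre of its underside; y = long axis, x across. A square pocket at either end. An upright tab, 44 mm wide, 64 mm high, at its +y end only (y = 101 mm). A tower in the middle, 111 mm high, cap 34 mm (x) by 36 mm (y), with a spring catch on either x side.
- pocket_tab (a point): Centre of the floor of the pocket at the tab end: carrier x = 0, y = +75, z = 4 mm. Inside 48 x 48 mm, open at the top, rim 22 mm above this point.
- pocket_far (a point): Centre of the floor of the other pocket: carrier x = 0, y = -75, z = 4 mm. Same size.
- carrier_grip (a point): Point on the carrier at x = 0, y = 0, z = 85 mm: midway between the middles of the two black ribbed catch pads, for a grasp from above that closes along the carrier's x axis.
- catch_a (a joint): Travel of the black catch on the carrier's +x side, m: 0 = sprung out, hook locked under the dock's lip; 0.009 = fully in; hook free from 0.006. Ribbed pad 28 mm wide (y), 36 mm high (z = 67 to 103 mm of the carrier). Outer faces of the two pads 56 mm apart at rest, 38 mm pressed. Spring 3 N at rest, 7.5 N fully in. Unpressed, the carrier is held fast.
- catch_b (a joint): The same for the catch on the carrier's -x side (0 = out, locked; 0.009 = fully in).
- tall_bottle: Tall near-black sample bottle: 110 mm high, straight body 40 mm in diameter up to 80 mm, then a shoulder and a neck of 20 mm diameter. 0.15 kg. Origin: centre of its underside, z up. It starts upright in the carrier's pocket at y = -75 mm, away from the tab.
- short_bottle: Short near-black sample bottle: 72 mm high, straight body 40 mm in diameter up to 64 mm, then a low black cap of 36 mm diameter; no neck. 0.14 kg. Origin: centre of its underside, z up. It starts upright in the carrier's pocket at y = +75 mm, next to the tab.
- tape_roll: Bystander: roll of brown tape lying flat on the bench, 100 mm across, 48 mm high, origin at the centre of its underside.
- wine_bottle: Bystander: full-size dark wine bottle standing on the bench, 76 mm across, 300 mm high, origin at the centre of its underside.
- cork_bin: Bystander: black open bin of corks on the bench, 110 x 150 x 60 mm, origin at the centre of its underside.
Not all that is in view belongs to the job. Leave any red look-alike of the tall_bottle alone.

How it is judged:
By the outcome, as a careful person would: the job done as asked, in the order asked, and still so for the second after the job is handed in, while the arm keeps its last pose, push and grip.
It also fails if it takes over 64 s, if anything falls off the work surface, if the arm or the gripper's body presses on something with over 40 N, if the wrist force passes 120 N, or if a joint passes its speed limit or range.

### The arm

A 6-joint arm with a two-finger parallel gripper is mounted at the origin on the work surface. World frame = base frame: x ahead of the robot, y to its left, z up, the work surface at z = 0. Lengths are in m, angles in rad, forces in N, time in s.
With the tool pointing down it reaches from about 0.35 to 0.775 m from the base axis. Payload 7.3 kg.
Tool frame: the origin (TCP) lies between the finger pads; the fingertips stand 8 mm ahead of it and the grasp point (between the pads) lies 11 mm behind it; z points along the fingers, y is the line along which they close (so a half turn about z gives the same grasp; the last joint's range is limited). The gripper opens to 92 mm and grips with 3 to 60 N. Pads are 19 mm wide; open, the fingers measure 130 mm over their backs; the gripper's body (75 mm by 190 mm) begins 47 mm behind the grasp point.
Start: joints at [-1.458, 0.342, 1.524, -0, 1.275, -0.146], TCP at [0.134, -0.508, 0.235] pointing down, gripper open.
Joint ranges: [-2.53, 2.53], [-0.77, 2.02], [0.04, 2.7], [-1, 4.14], [0.28, 2.66], [-3.11, 3.11]. Speed limits (rad/s): [2.57, 2.57, 3.14, 3.14, 3.14, 3.14].

### API

Orientations are given as a 3x3 rotation matrix whose columns are the frame's x, y, z axes.
In Python, from workcell import state, eyes, job, finder gives the robot as it stands.
- The arm moves only by the shell command python3 -m jog 'ROWS'. ROWS is a JSON object of lists of equal length, an entry for each row: "hand": the opening, from 0 (shut) to 1 (fully open); "delta_pos": the shift along the tool's x, y, z in m, a list of three; "rotation": the turn, a rotation vector about the tool's x, y, z in degrees, a list of three. A call has exactly 10 rows; each row shifts and turns the commanded pose from where the row before left it, along the tool's axes as they then stand; what a row does not reach is not made up. A row lasts 1/12 s, in which the tool goes at most 41.7 mm and 7.16 degrees, less where a joint would pass 70% of its speed; a pose out of reach is approached as far as the arm can. A call is refused whole if a number of a shift passes 0.0417 or a number of a turn 7.16, either way. A call with a gripper value outside its range is refused whole. The fingers move at their own pace and stop on an object; the grip force is fixed at half the most. Time passes only in rows, so rows that do not move let the fingers close, or fill a call up. It gives the time, the measured TCP pose, the force, the opening and the grip force at its end, in the units of the state.
- state(): the state, without advancing time (a new reading comes with each control period).
- eyes.read_camera(name): name is "scene" or "top"; returns a dict with "pixels" (420x560x3 uint8, red, green, blue), "fx", "fy", "cx", "cy" (pixels), "world_from_camera" (4x4, takes a point from camera to world coordinates). Camera axes: x right, y down, z forward; pixel columns grow to the right and rows downward; lengths in m; the calibration is good to about 2 mm. A picture is of the moment at which its call begins. There is no depth.
- job.close_job(): hands the job in; it is judged then, once.
Trained networks look in a picture, given as the dict that the camera call returned (one of the last four; its "shot" number tells which), for a name from the list of things; names that differ only in an ending like _2 or _b are one class to them, and where a whole thing is asked for, a point or a joint stands for the part that bears it (a point fixed in the world has none). Each returns a list of dicts, best first, with "score" (0 to 1); they miss things now and then, are a little off and sometimes report something else, mostly with a low value. They report only what shows in the picture. A call takes as long as a camera call. They do not tell look-alikes from the thing itself.
- finder.search_frame(picture, target): "xy" ([column, row] in pixels, amid what is visible of it).
The state is a dict: "time_s": time; "qpos": joint angles; "dq": joint speeds; "joint_efforts": joint torques, N m; "tool_pos": TCP position; "ee_rot": TCP orientation; "contact_force": force on the tool from outside, world axes, zero at the start; "torque": the same for the moment, N m; "gripper_width": finger opening in m; "finger_force": force on a finger pad.
Only numpy, scipy, OpenCV 4.12 (cv2) and the standard library are available. Lean on these libraries where they do the work, as an engineer would, in place of code of your own. Each camera call takes 0.05 s, during which the arm holds its last target. There are 200 camera calls.

## Working session

There is one attempt and no reset: what is moved stays moved. The work goes in short steps, Python scripts to look and compute and a shell command to move; the robot and the scene stay as the last step left them, time stands still between calls to the robot, and variables do not carry over. Pictures are saved under pics/ and viewed, at most 12 in all, crops included, and the job is handed in when it is done.

```bash
ls; mkdir -p pics; python3 - <<'E'
from workcell import state, eyes, job, finder
import cv2,numpy as np
print(state())
for n in("scene","top"):
    p=eyes.read_camera(n)
    cv2.imwrite(f"pics/{n}0.png",p["pixels"][:,:,::-1])
    print(n,p["fx"],p["cx"],p["cy"],np.round(p["world_from_camera"],3).tolist())
    for t in("dock","carrier","pocket_tab","pocket_far","carrier_grip","tall_bottle","short_bottle","wine_bottle","tape_roll","cork_bin","catch_a"):
        print(t,[(np.round(d["xy"]).tolist(),round(d["score"],2)) for d in finder.search_frame(p,t)[:3]])
E
```

```text
pics
{'time_s': 0.0, 'qpos': array([-1.45801832e+00,  3.42728868e-01,  1.52501675e+00, -1.63735726e-05,
        1.27538965e+00, -1.45995975e-01]), 'dq': array([ 0.00130935, -0.0013052 , -0.00027987, -0.00211875, -0.00083097,
       -0.00110116]), 'joint_efforts': array([-1.96921355e-03, -4.31250679e+01, -2.44222748e+01,  7.15678465e-02,
        5.58438292e-02, -1.33903059e-04]), 'tool_pos': array([ 0.13431926, -0.50712006,  0.23404186]), 'ee_rot': array([[ 9.66703234e-01,  2.55900021e-01, -1.89168978e-04],
       [ 2.55900006e-01, -9.66702045e-01,  1.53104946e-03],
       [ 2.08925553e-04, -1.52847881e-03, -9.99998810e-01]]), 'contact_force': array([0.12970574, 1.13143738, 0.15584046]), 'torque': array([ 0.03034725, -0.03317918,  0.00679581]), 'finger_force': 0.0, 'gripper_width': 0.09194264556931965}
scene 497.1509310739382 282.7775080509543 211.7840305510412 [[-0.229, 0.666, -0.71, 1.466], [0.973, 0.167, -0.157, 0.189], [0.014, -0.727, -0.686, 1.007], [0.0, 0.0, 0.0, 1.0]]
dock [([282.0, 269.0], 0.95)]
carrier [([279.0, 242.0], 0.98)]
pocket_tab [([278.0, 245.0], 0.59)]
pocket_far 
[... 257 characters left out ...]
cork_bin [([118.0, 242.0], 0.97)]
catch_a [([272.0, 241.0], 0.6), ([286.0, 237.0], 0.45)]
top 400.7066838243629 279.3362536265564 208.75325916597717 [[-0.001, -0.996, 0.091, 0.421], [-1.0, 0.003, 0.022, -0.022], [-0.022, -0.091, -0.996, 1.37], [0.0, 0.0, 0.0, 1.0]]
dock [([286.0, 204.0], 0.81)]
carrier [([286.0, 192.0], 0.92)]
pocket_tab [([289.0, 190.0], 0.84)]
pocket_far [([287.0, 189.0], 0.91)]
carrier_grip [([290.0, 189.0], 0.88)]
tall_bottle [([230.0, 164.0], 0.67), ([268.0, 178.0], 0.63), ([225.0, 184.0], 0.49)]
short_bottle []
wine_bottle [([425.0, 267.0], 0.78)]
tape_roll [([140.0, 217.0], 0.6)]
cork_bin [([415.0, 168.0], 0.82)]
catch_a [([283.0, 193.0], 0.6), ([287.0, 192.0], 0.15)]
```

```bash
python3 - <<'E'
import cv2,numpy as np
a=cv2.imread("pics/scene0.png");b=cv2.imread("pics/top0.png")
cv2.imwrite("pics/s1.png",cv2.resize(a[160:340,200:440],None,fx=3.3,fy=3.3,interpolation=2))
cv2.imwrite("pics/t1.png",cv2.resize(b[120:270,200:400],None,fx=4,fy=4,interpolation=2))
E
```

```text
(no output)
```

View pics/scene0.png

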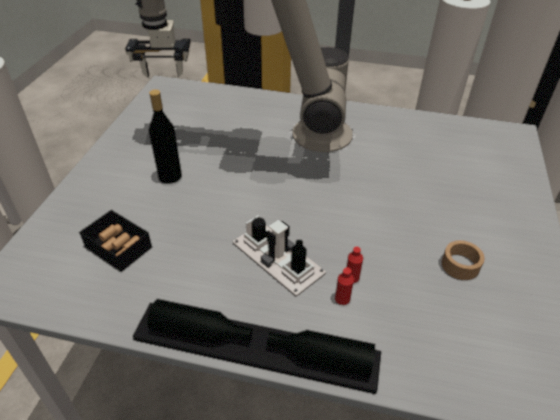

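View pics/s1.png

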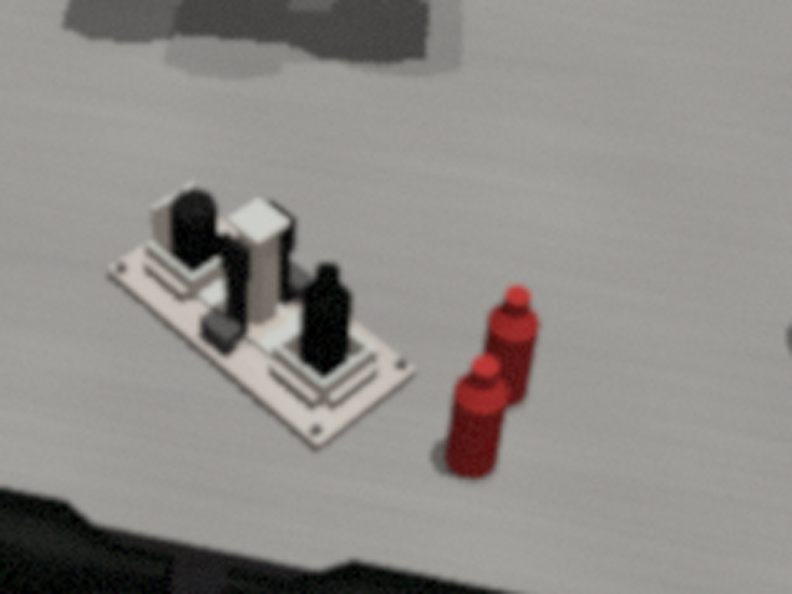

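View pics/t1.png

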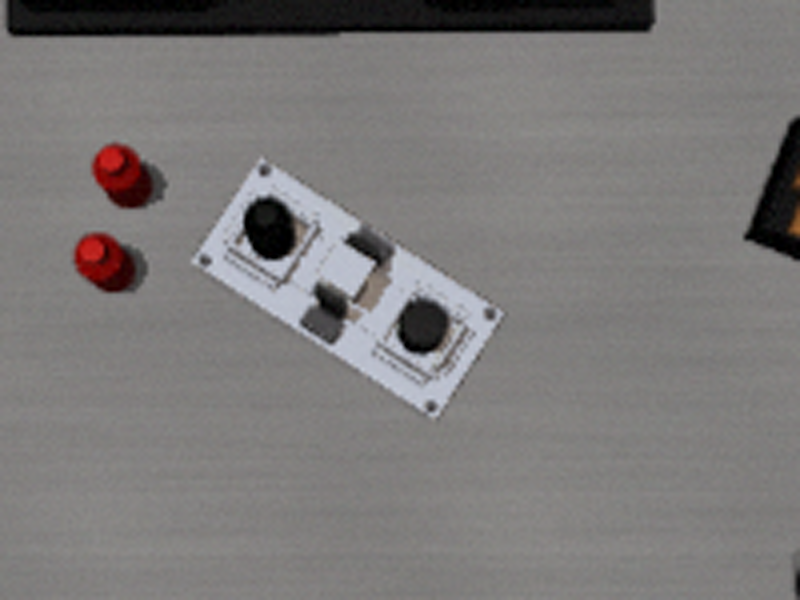

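The tall-bottle candidates in the scene view are the black one in the carrier at (299,256) and red look-alikes at (344,290) and (354,263). The enlarged crop shows only the black one stands in the carrier, at the end away from the tab, so that is the one meant. The short bottle is at (258,229), beside the tab. In the top crop the plate corners are about (262,158), (505,315), (437,420) and (193,263).

```bash
cat > h.py <<'E'
import numpy as np,cv2
from scipy.optimize import least_squares
from workcell import state, eyes, job, finder
def proj(p,X):
    T=np.linalg.inv(np.array(p["world_from_camera"])); X=np.atleast_2d(X)@T[:3,:3].T+T[:3,3]
    return np.c_[p["fx"]*X[:,0]/X[:,2]+p["cx"],p["fy"]*X[:,1]/X[:,2]+p["cy"]]
def back(p,uv,z):
    M=np.array(p["world_from_camera"]);d=M[:3,:3]@[(uv[0]-p["cx"])/p["fx"],(uv[1]-p["cy"])/p["fy"],1]
    return M[:3,3]+d*(z-M[2,3])/d[2]
def W(q,X):  # q: x,y,yaw of dock; X in dock frame
    c,s=np.cos(q[2]),np.sin(q[2]); X=np.atleast_2d(X)
    return np.c_[q[0]+c*X[:,0]-s*X[:,1],q[1]+s*X[:,0]+c*X[:,1],X[:,2]]
E
cat > fit.py <<'E'
from h import *
t=eyes.read_camera("top");s=eyes.read_camera("scene")
g=t["pixels"].min(2);
m=cv2.inRange(g[150:235,240:335],150,255);n,l,st,_=cv2.connectedComponentsWithStats(m)
k=1+st[1:,4].argmax();h=cv2.convexHull(cv2.findNonZero((l==k).astype(np.uint8)))
r=cv2.minAreaRect(h);print(r)
bt=cv2.boxPoints(r)+[240,150]
print(bt.tolist(),[back(t,b,.012).round(4).tolist() for b in bt])
cs=np.array([[108,268],[317,449],[413,371]])/3.3+[200,160]
C=np.array([[a*.055,b*.125,.012] for a in(1,-1) for b in(1,-1)])
def res(q,both=1):
    P=proj(t,W(q,C));e=[ (lambda d:d[np.argmin((d**2).sum(1))])(P-b) for b in bt]
    if both:
        P=proj(s,W(q,C));e+=[ (lambda d:d[np.argmin((d**2).sum(1))])(P-b) for b in cs]
    return np.concatenate(e)
c=np.mean([back(t,b,.012) for b in bt],0)
for both in(0,1):
    f=least_squares(res,[c[0],c[1],np.radians(180-57+0)],args=(both,));print(f.x,np.degrees(f.x[2]),f.fun.round(1))
q=f.x
for nm,X in dict(tab=(0,.101,.076),grip=(0,0,.123),tall=(0,-.075,.126),short=(0,.075,.088)).items():
    print(nm,W(q,X).round(4),proj(t,W(q,X)).round(1),proj(s,W(q,X)).round(1))
E
python3 fit.py
```

```text
((46.389892578125, 41.39350128173828), (72.5816879272461, 31.484107971191406), 32.7352294921875)
[[247.35018348693848, 185.01082611083984], [264.375452041626, 158.52707481384277], [325.42960357666016, 197.77617645263672], [308.40433502197266, 224.25992584228516]] [[0.6268, 0.1182, 0.012], [0.7187, 0.06, 0.012], [0.5817, -0.1482, 0.012], [0.4917, -0.0897, 0.012]]
[ 0.60487173 -0.01461972  2.14718218] 123.02447685342683 [  5.5 -15.3 -11.5  11.2  -5.5  15.2  11.5 -11.3]
[ 0.62606466 -0.03280983  2.3449704 ] 134.3569070876782 [  7.1 -14.5  -9.9  12.    3.3   1.9  -2.6  -1.9  -4.2  -3.1  16.  -12.1
 -13.1  11.5]
tab [[ 0.5538 -0.1034  0.076 ]] [[313.5 204. ]] [[249.6 219.7]]
grip [[ 0.6261 -0.0328  0.123 ]] [[291.7 179.7]] [[268.3 230.6]]
tall [[0.6797 0.0196 0.126 ]] [[275.  162.8]] [[283.9 249. ]]
short [[ 0.5724 -0.0852  0.088 ]] [[308.  197.9]] [[254.1 222.4]]
```

```bash
sed -i 's/180-57+0/146.6/' fit.py; python3 fit.py | tail -6
```

```text
[ 0.60484497 -0.01497229  2.56379529] 146.89464962735792 [-0.5 -0.1  0.1 -0.1  0.4 -0.2 -0.   0.4]
[ 0.60621377 -0.01350013  2.55822211] 146.5753302415544 [-0.8 -0.7 -0.2 -0.6 -0.1 -0.4 -0.6  0.1 -1.1 -0.3 -0.6 -1.   0.7 -0.7]
tab [[ 0.5506 -0.0978  0.076 ]] [[311.8 205.1]] [[251.9 219.2]]
grip [[ 0.6062 -0.0135  0.123 ]] [[285.6 186. ]] [[277.7 226.5]]
tall [[0.6475 0.0491 0.126 ]] [[265.6 173. ]] [[298.7 241.7]]
short [[ 0.5649 -0.0761  0.088 ]] [[305.2 200.3]] [[258.2 221. ]]
```

```bash
python3 - <<'E'
from h import *
s=eyes.read_camera("scene");t=eyes.read_camera("top")
print("wine base",back(s,(169,178),0),"neck top",back(s,(156,95),.3),"bin",back(s,(116,245),.03),"tape",back(s,(461,262),.03))
print("wine top view mid",back(t,(425,267),.15))
q=[.6055,-.0142,np.radians(146.7)]
for n,X in dict(short=(0,.075,.2),buf=(.13,.075,.2)).items(): print(n,W(q,X))
E
```

```text
wine base [ 0.35961736 -0.42641573  0.        ] neck top [ 0.3648528  -0.41649241  0.3       ] bin [ 0.6876689  -0.43509188  0.03      ] tape [0.5270608  0.45913324 0.03      ]
wine top view mid [ 0.35561811 -0.43019057  0.15      ]
short [[ 0.56432329 -0.07688555  0.2       ]]
buf [[ 0.45566833 -0.00551259  0.2       ]]
```

```bash
Z='ignored'
python3 -m jog '{"hand":[1,1,1,1,1,1,1,1,1,1],"delta_pos":[[0.018,-0.033,0],[0.018,-0.033,0],[0.018,-0.033,0],[0.018,-0.033,0],[0.031,-0.018,0],[0.031,-0.018,0],[0.031,-0.018,0],[0.031,-0.018,0],[0.031,-0.018,0],[0.031,-0.018,0]],"rotation":[[0,0,0],[0,0,0],[0,0,0],[0,0,0],[0,0,0],[0,0,0],[0,0,0],[0,0,0],[0,0,0],[0,0,0]]}'
python3 -m jog '{"hand":[1,1,1,1,1,1,1,1,1,1],"delta_pos":[[0.031,-0.018,0],[0.031,-0.018,0],[0.035,-0.005,0],[0.035,-0.005,0],[0.035,-0.005,0],[0.035,-0.005,0],[0.035,-0.005,0],[0.035,-0.005,0],[0,0,0.0],[0,0,0.0]],"rotation":[[0,0,0],[0,0,0],[0,0,0],[0,0,0],[0,0,0],[0,0,0],[0,0,0],[0,0,0],[0,0,-7],[0,0,-7]]}'
python3 -m jog '{"hand":[1,1,1,1,1,1,1,1,1,1],"delta_pos":[[0,0,0.02],[0,0,0.02],[0,0,0.02],[0,0,0.02],[0,0,0.02],[0,0,0],[0,0,0],[0,0,0],[0,0,0],[0,0,0]],"rotation":[[0,0,-7],[0,0,-7],[0,0,-7],[0,0,-7],[0,0,0],[0,0,0],[0,0,0],[0,0,0],[0,0,0],[0,0,0]]}'
```

```text
time_s: 2.33
tool_pos: [0.3233, -0.2081, 0.235]
ee_rot: [[0.967, 0.256, 0.001], [0.256, -0.967, -0.001], [0.0, 0.001, -1.0]]
contact_force: [-0.4, -0.2, -0.3]
gripper_width: 0.0918
finger_force: 0.0
time_s: 3.17
tool_pos: [0.5697, -0.0749, 0.2336]
ee_rot: [[0.872, 0.489, -0.001], [0.489, -0.872, 0.0], [-0.001, -0.001, -1.0]]
contact_force: [-0.3, 0.2, -1.0]
gripper_width: 0.0914
finger_force: 0.0
time_s: 4.0
tool_pos: [0.5692, -0.0763, 0.1361]
ee_rot: [[0.547, 0.837, 0.002], [0.837, -0.547, -0.001], [0.001, 0.003, -1.0]]
contact_force: [-0.1, 0.4, 0.6]
gripper_width: 0.0917
finger_force: 0.0
```

```bash
cat > go.py <<'E'
import sys
from h import *
# where is TCP in the dock frame; what shift in tool axes reaches the target given in dock frame (mm)
q=[.6055,-.0142,np.radians(146.7)]
st=state();c,s=np.cos(q[2]),np.sin(q[2]);R=np.array([[c,-s,0],[s,c,0],[0,0,1]])
p=np.array(st["tool_pos"]);E=np.array(st["ee_rot"])
print("t",round(st["time_s"],2),"dock mm",((R.T@(p-[q[0],q[1],0]))*1000).round(1),"w",round(st["gripper_width"]*1000,1),"F",np.round(st["contact_force"],1),"ff",round(st["finger_force"],1))
print("yaw err deg",np.degrees(np.arctan2(E[1,1],E[0,1])).round(2)+33.3,"tilt",E[:2,2].round(4))
if len(sys.argv)>3:
    g=np.array([float(a) for a in sys.argv[1:4]])/1000
    print("tool shift mm",(E.T@(R@g+[q[0],q[1],0]-p)*1000).round(1))
E
python3 go.py 0 75 51
python3 - <<'E'
from h import *
t=eyes.read_camera("top");s=eyes.read_camera("scene")
a=cv2.resize(s["pixels"][195:300,215:335,::-1],None,fx=5,fy=5,interpolation=2)
cv2.imwrite("pics/c2.png",a)
E
```

```text
t 4.0 dock mm [ -3.7  71.8 136.1] w 91.7 F [-0.1  0.4  0.6] ff 0.0
yaw err deg 0.10999999999999943 tilt [ 0.0025 -0.0008]
tool shift mm [-3.2 -3.9 85.1]
```

View pics/c2.png

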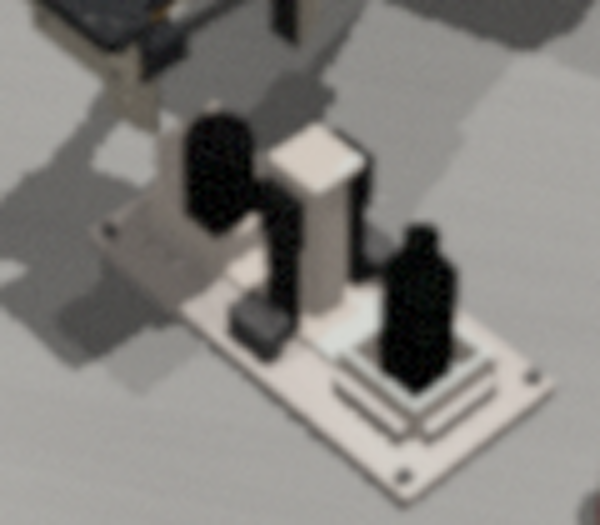

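The crop shows the open fingers above the short bottle (crop ~(215,170)); the tall bottle (415,310) stands upright in its pocket. I descend and grasp the short one.

```bash
python3 -m jog '{"hand":[1,1,1,1,1,1,0,0,0,0],"delta_pos":[[-0.003,-0.004,0.01],[0,0,0.025],[0,0,0.025],[0,0,0.025],[0,0,0],[0,0,0],[0,0,0],[0,0,0],[0,0,0],[0,0,0]],"rotation":[[0,0,0],[0,0,0],[0,0,0],[0,0,0],[0,0,0],[0,0,0],[0,0,0],[0,0,0],[0,0,0],[0,0,0]]}'
python3 go.py 0 75 51
```

```text
time_s: 4.93
tool_pos: [0.5641, -0.0766, 0.051]
ee_rot: [[0.547, 0.837, 0.002], [0.837, -0.547, -0.001], [0.001, 0.002, -1.0]]
contact_force: [-0.0, 0.0, 1.0]
gripper_width: 0.0698
finger_force: 0.0
t 4.93 dock mm [ 0.3 74.9 51. ] w 69.8 F [-0.  0.  1.] ff 0.0
yaw err deg 0.12999999999999545 tilt [ 0.0022 -0.0007]
tool shift mm [-0.1  0.3 -0. ]
```

```bash
python3 -m jog '{"hand":[0,0,0,0,0,0,0,0,0,0],"delta_pos":[[0,0,0],[0,0,0],[0,0,0],[0,0,0],[0,0,0],[0,0,0],[0,0,0],[0,0,-0.01],[0,0,-0.02],[0,0,-0.02]],"rotation":[[0,0,0],[0,0,0],[0,0,0],[0,0,0],[0,0,0],[0,0,0],[0,0,0],[0,0,0],[0,0,0],[0,0,0]]}'
python3 go.py 130 75 101
```

```text
time_s: 5.77
tool_pos: [0.5624, -0.0761, 0.0998]
ee_rot: [[0.547, 0.837, -0.003], [0.837, -0.547, 0.001], [-0.001, -0.003, -1.0]]
contact_force: [-0.2, -0.6, -0.9]
gripper_width: 0.0387
finger_force: 30.0
t 5.77 dock mm [ 2.1 75.4 99.8] w 38.7 F [-0.2 -0.6 -0.9] ff 30.0
yaw err deg 0.12999999999999545 tilt [-0.0031  0.0009]
tool shift mm [   0.7 -127.9   -0.8]
```

```bash
python3 -m jog '{"hand":[0,0,0,0,0,0,0,0,1,1],"delta_pos":[[0,-0.032,0],[0,-0.032,0],[0,-0.032,0],[0,-0.032,0],[0,0,0.025],[0,0,0.025],[0,0,0.014],[0,0,0],[0,0,0],[0,0,0]],"rotation":[[0,0,0],[0,0,0],[0,0,0],[0,0,0],[0,0,0],[0,0,0],[0,0,0],[0,0,0],[0,0,0],[0,0,0]]}'
python3 go.py 130 75 35
python3 -m jog '{"hand":[1,1,1,1,1,1,1,1,1,1],"delta_pos":[[0,0,0],[0,0,0],[0,0,0],[0,0,0],[0,0,-0.03],[0,0,-0.04],[0,0,-0.04],[0.025,0.022,0],[0.025,0.022,0],[0.025,0.022,0]],"rotation":[[0,0,0],[0,0,0],[0,0,0],[0,0,0],[0,0,0],[0,0,0],[0,0,0],[0,0,0],[0,0,0],[0,0,0]]}'
python3 -m jog '{"hand":[1,1,1,1,1,1,1,1,1,1],"delta_pos":[[0.025,0.022,0],[0.025,0.022,0],[0.025,0.022,0],[0,0,0],[0,0,0],[0,0,0],[0,0,0],[0,0,0],[0,0,0],[0,0,0]],"rotation":[[0,0,0],[0,0,0],[0,0,0],[0,0,0],[0,0,0],[0,0,0],[0,0,0],[0,0,0],[0,0,0],[0,0,0]]}'
python3 go.py 0 -75 74
python3 - <<'E'
from h import *
t=eyes.read_camera("top");s=eyes.read_camera("scene")
a=cv2.resize(s["pixels"][165:300,215:335,::-1],None,fx=4,fy=4,interpolation=2)
b=cv2.resize(t["pixels"][150:250,240:330,::-1],None,fx=3.5,fy=3.5,interpolation=2)
o=np.zeros((540,800,3),np.uint8);o[:540,:480]=a;o[:350,483:798]=b
cv2.imwrite("pics/c3.png",o)
E
```

```text
time_s: 6.6
tool_pos: [0.4568, -0.0065, 0.0366]
ee_rot: [[0.547, 0.837, 0.001], [0.837, -0.547, -0.0], [0.0, 0.001, -1.0]]
contact_force: [0.0, -0.6, -0.0]
gripper_width: 0.048
finger_force: 0.0
t 6.6 dock mm [128.5  75.2  36.6] w 48.0 F [ 0.  -0.6 -0. ] ff 0.0
yaw err deg 0.11999999999999744 tilt [ 0.001  -0.0002]
tool shift mm [ 0.2 -1.5  1.6]
time_s: 7.43
tool_pos: [0.5541, 0.0205, 0.1477]
ee_rot: [[0.548, 0.837, 0.003], [0.837, -0.548, -0.0], [0.001, 0.003, -1.0]]
contact_force: [-0.1, -0.2, -0.4]
gripper_width: 0.092
finger_force: 0.0
time_s: 8.27
tool_pos: [0.6485, 0.0467, 0.1462]
ee_rot: [[0.547, 0.837, 0.0], [0.837, -0.547, -0.0], [0.0, 0.0, -1.0]]
contact_force: [-0.5, 0.9, -0.5]
gripper_width: 0.0921
finger_force: 0.0
t 8.27 dock mm [ -2.5 -74.5 146.2] w 92.1 F [-0.5  0.9 -0.5] ff 0.0
yaw err deg 0.10999999999999943 tilt [ 0.0004 -0.0001]
tool shift mm [ 0.5 -2.5 72.2]
```

View pics/c3.png

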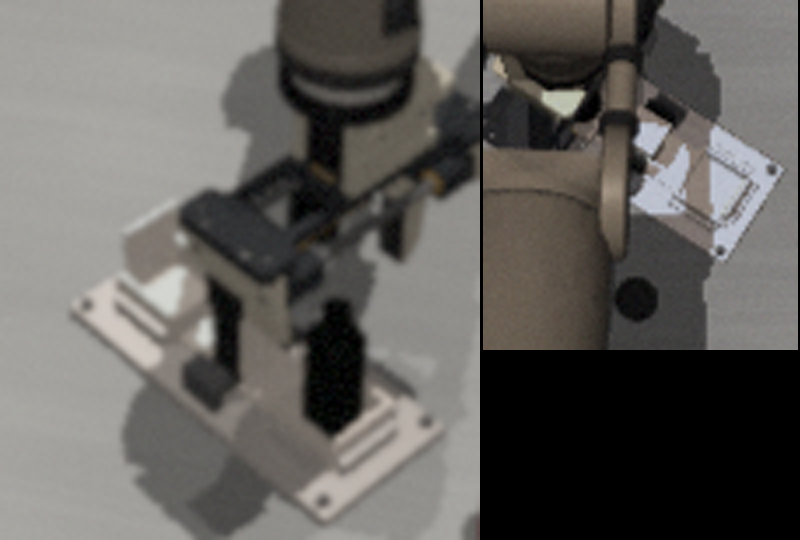

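The left half shows the fingers over the tall bottle (crop (335,370)) with the tab pocket empty. The right half shows the short bottle standing on the bench at crop (637,299), which is top-view pixel (284,235).

```bash
python3 -m jog '{"hand":[1,1,1,1,0,0,0,0,0,0],"delta_pos":[[0,-0.002,0.01],[0,0,0.03],[0,0,0.032],[0,0,0],[0,0,0],[0,0,0],[0,0,0],[0,0,0],[0,0,0],[0,0,0]],"rotation":[[0,0,0],[0,0,0],[0,0,0],[0,0,0],[0,0,0],[0,0,0],[0,0,0],[0,0,0],[0,0,0],[0,0,0]]}'
python3 -m jog '{"hand":[0,0,0,0,0,0,0,0,0,0],"delta_pos":[[0,0,0],[0,0,0],[0,0,0],[0,0,0],[0,0,-0.02],[0,0,-0.035],[0,0,-0.035],[0,0,-0.035],[0,0,0],[0,0,0]],"rotation":[[0,0,0],[0,0,0],[0,0,0],[0,0,0],[0,0,0],[0,0,0],[0,0,0],[0,0,0],[0,0,0],[0,0,0]]}'
python3 go.py 0 75 199
python3 - <<'E'
from h import *
t=eyes.read_camera("top");s=eyes.read_camera("scene")
print("short on bench",back(t,(284,235.4),.072),[(d["xy"],d["score"]) for d in finder.search_frame(t,"short_bottle")])
a=cv2.resize(s["pixels"][165:300,215:335,::-1],None,fx=4.4,fy=4.4,interpolation=2)
cv2.imwrite("pics/c4.png",a)
np.save("s.npy",s["pixels"])
E
```

```text
time_s: 9.2
tool_pos: [0.6476, 0.048, 0.0748]
ee_rot: [[0.547, 0.837, 0.002], [0.837, -0.547, -0.0], [0.001, 0.002, -1.0]]
contact_force: [0.9, -0.4, -0.1]
gripper_width: 0.0564
finger_force: 0.0
time_s: 10.03
tool_pos: [0.648, 0.0481, 0.2008]
ee_rot: [[0.547, 0.837, 0.004], [0.837, -0.547, -0.0], [0.002, 0.004, -1.0]]
contact_force: [-0.2, -0.7, -3.3]
gripper_width: 0.0391
finger_force: 30.0
t 10.03 dock mm [ -1.4 -75.4 200.8] w 39.1 F [-0.2 -0.7 -3.3] ff 30.0
yaw err deg 0.12999999999999545 tilt [ 0.0043 -0.0003]
tool shift mm [-150.4   -1.7    1.5]
short on bench [ 0.45274185 -0.00762228  0.072     ] [([283.7, 233.7], 0.68), ([301.4, 193.1], 0.62)]
```

View pics/c4.png

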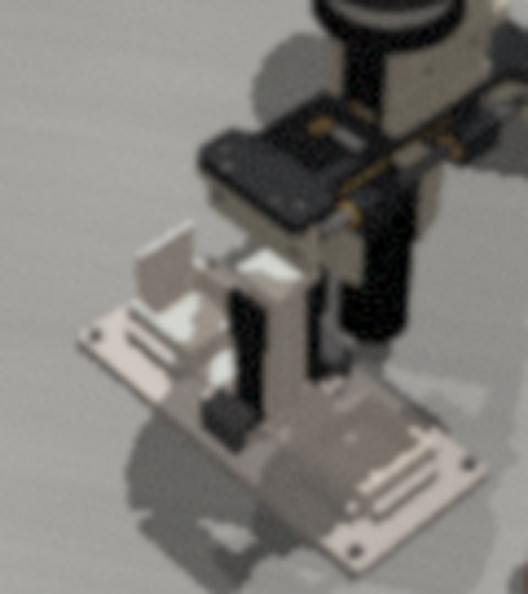

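The crop shows the tall bottle held upright above the far pocket, its lower edge at about (375,340). Next I check where it sits in the grip.

```bash
python3 - <<'E'
from h import *
s=eyes.read_camera("scene")
q=[.6055,-.0142,np.radians(146.7)];Ri=lambda p:W([0,0,-q[2]],np.array(p)-[q[0],q[1],0])
p=s["pixels"].max(2).astype(int)
for r in(232,234,236,238,240):
    row=p[r,285:320];k=np.where(row<45)[0]; print(r,k.min()+285,k.max()+285,(k.min()+k.max())/2+285)
for y in(-79,-75.4,-71): print(y,proj(s,W(q,[(-.0014,y/1e3,z) for z in(.143,.165)])).round(1).tolist())
print("short dock mm",Ri([.4527,-.0076,.072])*1e3)
E
```

```text
232 285 306 295.5
234 285 306 295.5
236 285 306 295.5
238 285 306 295.5
240 285 305 295.0
-79 [[299.6, 237.7], [299.9, 231.3]]
-75.4 [[298.5, 236.9], [298.8, 230.5]]
-71 [[297.2, 235.9], [297.5, 229.5]]
short dock mm [[131.33491542  78.37435801  72.        ]]
```

```bash
python3 -m jog '{"hand":[0,0,0,0,0,0,0,0,0,0],"delta_pos":[[-0.025,-0.0015,0],[-0.038,0,0],[-0.038,0,0],[-0.038,0,0],[-0.0125,0,0],[0,0,0],[0,0,0.03],[0,0,0.04],[0,0,0.024],[0,0,0]],"rotation":[[0,0,0],[0,0,0],[0,0,0],[0,0,0],[0,0,0],[0,0,0],[0,0,0],[0,0,0],[0,0,0],[0,0,0]]}'
python3 go.py 0 76 76
python3 - <<'E'
from h import *
s=eyes.read_camera("scene")
cv2.imwrite("pics/c5.png",cv2.resize(s["pixels"][175:285,215:335,::-1],None,fx=5,fy=5,interpolation=2))
E
```

```text
time_s: 11.07
tool_pos: [0.5598, -0.076, 0.0986]
ee_rot: [[0.547, 0.837, -0.011], [0.837, -0.547, 0.004], [-0.003, -0.011, -1.0]]
contact_force: [-0.8, 0.7, -2.9]
gripper_width: 0.0392
finger_force: 30.0
t 11.07 dock mm [ 4.3 76.7 98.6] w 39.2 F [-0.8  0.7 -2.9] ff 30.0
yaw err deg 0.1599999999999966 tilt [-0.0112  0.0035]
tool shift mm [ 0.8  4.6 22.5]
```

View pics/c5.png

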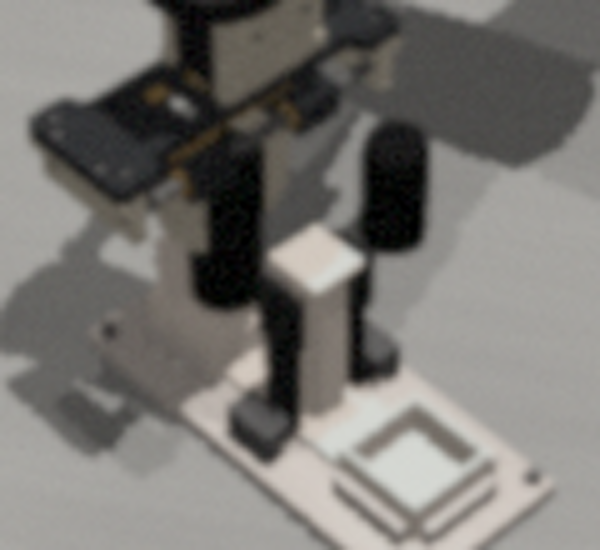

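The crop shows the tall bottle hanging upright above the tab pocket (crop (228,300)), with the short bottle behind at (395,185). I let the arm settle before the insertion.

```bash
python3 -m jog '{"hand":[0,0,0,0,0,0,0,0,0,0],"delta_pos":[[0,0,0],[0,0,0],[0,0,0],[0,0,0],[0,0,0],[0,0,0],[0,0,0],[0,0,0],[0,0,0],[0,0,0]],"rotation":[[0,0,0],[0,0,0],[0,0,0],[0,0,0],[0,0,0],[0,0,0],[0,0,0],[0,0,0],[0,0,0],[0,0,0]]}' >/dev/null
python3 go.py 0 76 76
python3 - <<'E'
from h import *
s=eyes.read_camera("scene")
q=[.6055,-.0142,np.radians(146.7)]
p=s["pixels"].max(2).astype(int)
for r in(226,228,230,232,234): print(r,p[r,247:275].tolist())
for x,y in((0,76),(4,76),(0,72),(0,80)): print(x,y,proj(s,W(q,[(x/1e3,y/1e3,z) for z in(.043,.055)])).round(1).tolist())
E
```

```text
t 11.95 dock mm [  0.5  76.6 104.7] w 39.4 F [ 0.4 -0.7 -1.6] ff 30.0
yaw err deg 0.11999999999999744 tilt [-0.     -0.0001]
tool shift mm [ 0.6  0.5 28.7]
226 [119, 118, 116, 111, 80, 35, 21, 7, 4, 15, 4, 10, 5, 8, 7, 7, 6, 12, 41, 78, 99, 124, 169, 196, 205, 209, 209, 210]
228 [121, 119, 116, 109, 85, 41, 14, 3, 2, 5, 13, 7, 6, 4, 9, 7, 11, 14, 38, 74, 98, 106, 117, 139, 169, 192, 204, 208]
230 [119, 116, 116, 111, 86, 46, 14, 0, 9, 6, 10, 11, 12, 9, 12, 3, 0, 4, 29, 56, 72, 68, 77, 91, 104, 124, 155, 182]
232 [123, 117, 115, 113, 96, 63, 23, 3, 0, 14, 12, 11, 7, 6, 3, 3, 1, 9, 21, 25, 32, 25, 27, 44, 61, 80, 103, 122]
234 [119, 116, 118, 117, 114, 101, 75, 40, 15, 9, 15, 1, 6, 8, 11, 9, 38, 64, 85, 67, 39, 20, 20, 22, 29, 36, 58, 75]
0 76 [[258.1, 232.5], [258.0, 229.4]]
4 76 [[259.2, 231.8], [259.1, 228.7]]
0 72 [[259.1, 233.3], [259.0, 230.2]]
0 80 [[257.1, 231.7], [257.0, 228.6]]
```

The bottle axis measures 258.4 px against 258.0 predicted, so it is aligned. I insert, release and rise.

```bash
python3 -m jog '{"hand":[0,0,0,0,0,0,0,0,0,0],"delta_pos":[[0.001,0,0.007],[0,0,0.007],[0,0,0.007],[0,0,0.006],[0,0,0],[0,0,0],[0,0,0],[0,0,0],[0,0,0],[0,0,0]],"rotation":[[0,0,0],[0,0,0],[0,0,0],[0,0,0],[0,0,0],[0,0,0],[0,0,0],[0,0,0],[0,0,0],[0,0,0]]}' >/dev/null
python3 go.py 0 75 75
```

```text
t 12.83 dock mm [ 0.3 75.6 78. ] w 39.3 F [-0.1  0.3 -2.1] ff 30.0
yaw err deg 0.12999999999999545 tilt [ 0.0006 -0.0003]
tool shift mm [0.6 0.3 3. ]
```

```bash
python3 -m jog '{"hand":[0,0,0,1,1,1,1,1,1,1],"delta_pos":[[0,0,0.0025],[0,0,0],[0,0,0],[0,0,0],[0,0,0],[0,0,0],[0,0,0],[0,0,0],[0,0,-0.035],[0,0,-0.04]],"rotation":[[0,0,0],[0,0,0],[0,0,0],[0,0,0],[0,0,0],[0,0,0],[0,0,0],[0,0,0],[0,0,0],[0,0,0]]}'
python3 -m jog '{"hand":[1,1,1,1,1,1,1,1,1,1],"delta_pos":[[0,-0.02,-0.01],[0,-0.036,0],[0,-0.036,0],[0,-0.036,0],[0,0,0.02],[0,0,0.035],[0,0,0.035],[0,0,0.03],[0,0,0],[0,0,0]],"rotation":[[0,0,0],[0,0,0],[0,0,0],[0,0,0],[0,0,0],[0,0,0],[0,0,0],[0,0,0],[0,0,0],[0,0,0]]}'
python3 go.py 128.5 75.2 35
```

```text
time_s: 13.67
tool_pos: [0.5616, -0.0766, 0.1483]
ee_rot: [[0.547, 0.837, -0.007], [0.837, -0.547, 0.002], [-0.002, -0.007, -1.0]]
contact_force: [0.5, -0.9, -0.3]
gripper_width: 0.0814
finger_force: 0.0
time_s: 14.5
tool_pos: [0.4557, -0.007, 0.0397]
ee_rot: [[0.547, 0.837, -0.003], [0.837, -0.547, 0.0], [-0.001, -0.003, -1.0]]
contact_force: [0.0, 0.3, 1.0]
gripper_width: 0.0917
finger_force: 0.0
t 14.5 dock mm [129.2  76.2  39.7] w 91.7 F [0.  0.3 1. ] ff 0.0
yaw err deg 0.12999999999999545 tilt [-0.0031  0.0005]
tool shift mm [1.  0.7 4.7]
```

```bash
python3 -m jog '{"hand":[1,0,0,0,0,0,0,0,0,0],"delta_pos":[[0.001,0.0007,0.003],[0,0,0],[0,0,0],[0,0,0],[0,0,0],[0,0,0],[0,0,0],[0,0,0],[0,0,0],[0,0,0]],"rotation":[[0,0,0],[0,0,0],[0,0,0],[0,0,0],[0,0,0],[0,0,0],[0,0,0],[0,0,0],[0,0,0],[0,0,0]]}'
python3 go.py 128.5 75.2 35
python3 -m jog '{"hand":[0,0,0,0,0,0,0,0,0,0],"delta_pos":[[0,0,0],[0,0,0],[0,0,-0.02],[0,0,-0.04],[0,0,-0.04],[0,0,-0.04],[0,0,-0.01],[0,0,0],[0,0,0],[0,0,0]],"rotation":[[0,0,0],[0,0,0],[0,0,0],[0,0,0],[0,0,0],[0,0,0],[0,0,0],[0,0,0],[0,0,0],[0,0,0]]}'
python3 go.py 0 -75 187
```

```text
time_s: 15.33
tool_pos: [0.4573, -0.0065, 0.0372]
ee_rot: [[0.547, 0.837, -0.001], [0.837, -0.547, 0.0], [-0.0, -0.001, -1.0]]
contact_force: [-0.7, 0.4, 1.3]
gripper_width: 0.0383
finger_force: 30.0
t 15.33 dock mm [128.1  75.   37.2] w 38.3 F [-0.7  0.4  1.3] ff 30.0
yaw err deg 0.12999999999999545 tilt [-0.0007  0.0001]
tool shift mm [-0.2 -0.4  2.2]
time_s: 16.17
tool_pos: [0.4565, -0.0065, 0.1855]
ee_rot: [[0.547, 0.837, -0.003], [0.837, -0.547, 0.0], [-0.001, -0.003, -1.0]]
contact_force: [-0.0, 0.7, -1.0]
gripper_width: 0.0385
finger_force: 30.0
t 16.17 dock mm [128.8  75.3 185.5] w 38.5 F [-0.   0.7 -1. ] ff 30.0
yaw err deg 0.12999999999999545 tilt [-0.0032  0.0004]
tool shift mm [150.  129.1  -2.1]
```

```bash
python3 -m jog '{"hand":[0,0,0,0,0,0,0,0,0,0],"delta_pos":[[0.015,0.013,0],[0.03,0.026,0],[0.03,0.026,0],[0.03,0.026,0],[0.03,0.026,0],[0.015,0.012,0],[0,0,0],[0,0,0],[0,0,0.03],[0,0,0.03]],"rotation":[[0,0,0],[0,0,0],[0,0,0],[0,0,0],[0,0,0],[0,0,0],[0,0,0],[0,0,0],[0,0,0],[0,0,0]]}'
python3 -m jog '{"hand":[0,0,0,0,0,0,0,0,0,0],"delta_pos":[[0,0,0.03],[0,0,0],[0,0,0],[0,0,0],[0,0,0],[0,0,0],[0,0,0],[0,0,0],[0,0,0],[0,0,0]],"rotation":[[0,0,0],[0,0,0],[0,0,0],[0,0,0],[0,0,0],[0,0,0],[0,0,0],[0,0,0],[0,0,0],[0,0,0]]}'
python3 go.py 0 -75 53
python3 - <<'E'
from h import *
s=eyes.read_camera("scene")
q=[.6055,-.0142,np.radians(146.7)]
p=s["pixels"].max(2).astype(int)
for r in(250,252,254,256,258): print(r,p[r,286:312].tolist())
for x,y in((0,-75),(4,-75),(0,-79),(0,-71)): print(x,y,proj(s,W(q,[(x/1e3,y/1e3,z) for z in(.058,.075)])).round(1).tolist())
cv2.imwrite("pics/c6.png",cv2.resize(s["pixels"][175:300,215:335,::-1],None,fx=4.5,fy=4.5,interpolation=2))
E
```

```text
time_s: 17.0
tool_pos: [0.6473, 0.048, 0.127]
ee_rot: [[0.547, 0.837, 0.002], [0.837, -0.547, -0.0], [0.001, 0.002, -1.0]]
contact_force: [-0.3, 0.9, -1.3]
gripper_width: 0.0388
finger_force: 30.0
time_s: 17.83
tool_pos: [0.6477, 0.0484, 0.0975]
ee_rot: [[0.547, 0.837, 0.0], [0.837, -0.547, -0.0], [0.0, 0.0, -1.0]]
contact_force: [-0.8, -0.9, -1.8]
gripper_width: 0.0385
finger_force: 30.0
t 17.83 dock mm [ -0.9 -75.5  97.5] w 38.5 F [-0.8 -0.9 -1.8] ff 30.0
yaw err deg 0.12999999999999545 tilt [ 0.0004 -0.0001]
tool shift mm [-0.5 -0.9 44.5]
250 [84, 70, 71, 81, 91, 97, 97, 95, 86, 68, 39, 16, 14, 7, 6, 10, 6, 4, 6, 14, 53, 102, 130, 141, 142, 143]
252 [100, 91, 93, 94, 97, 102, 102, 98, 98, 87, 57, 22, 12, 8, 4, 0, 8, 2, 7, 14, 38, 78, 106, 128, 138, 142]
254 [109, 104, 102, 99, 100, 99, 102, 99, 97, 84, 54, 19, 2, 11, 14, 11, 3, 10, 1, 12, 48, 80, 86, 92, 99, 111]
256 [112, 118, 115, 110, 105, 101, 100, 99, 99, 84, 49, 19, 11, 12, 14, 9, 2, 5, 15, 22, 53, 74, 75, 76, 75, 76]
258 [117, 121, 122, 118, 108, 84, 73, 74, 72, 63, 40, 3, 1, 9, 16, 6, 7, 11, 12, 27, 62, 86, 91, 88, 78, 77]
0 -75 [[297.6, 259.9], [297.8, 255.4]]
4 -75 [[298.7, 259.1], [299.0, 254.6]]
0 -79 [[298.7, 260.8], [299.0, 256.3]]
0 -71 [[296.5, 259.0], [296.7, 254.5]]
```

View pics/c6.png

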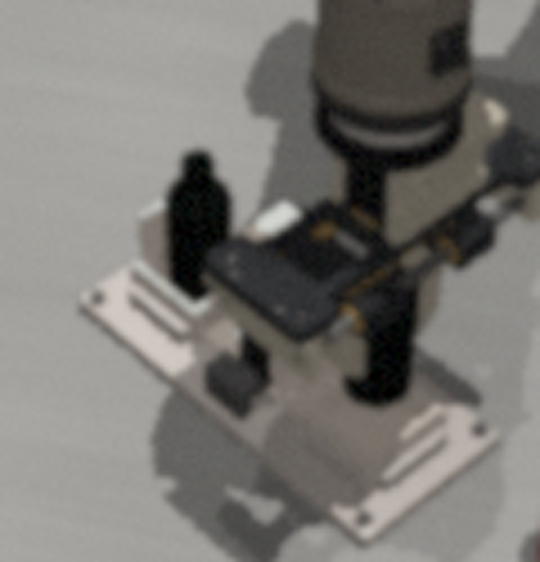

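```bash
python3 - <<'E'
from h import *
s=eyes.read_camera("scene")
q=[.6055,-.0142,np.radians(146.7)]
P=lambda X:((proj(s,W(q,X))-[215,175])*5).round(0).tolist()
for h in(24,28): print(h,P([(a*h/1e3,(-75+b*h)/1e3,.038) for a,b in((1,1),(1,-1),(-1,-1),(-1,1))]))
print("cap",P([(a*.017,b*.018,.123) for a,b in((1,1),(1,-1),(-1,-1),(-1,1))]))
p=s["pixels"].max(2).astype(int)
for r in(259,260,261,262,263,264): print(r,p[r,286:312].tolist())
im=cv2.imread("pics/c5.png")
for X,c in(([(a*.028,-.075+b*.028,.038) for a,b in((1,1),(1,-1),(-1,-1),(-1,1))],(0,0,255)),([(a*.024,-.075+b*.024,.038) for a,b in((1,1),(1,-1),(-1,-1),(-1,1))],(0,255,0)),([(a*.017,b*.018,.123) for a,b in((1,1),(1,-1),(-1,-1),(-1,1))],(255,0,0))):
    cv2.polylines(im,[np.int32(P(X))],True,c)
cv2.imwrite("pics/c7.png",im[180:,150:])
E
```

```text
24 [[412.0, 400.0], [478.0, 452.0], [411.0, 502.0], [345.0, 448.0]]
28 [[412.0, 392.0], [489.0, 453.0], [411.0, 511.0], [334.0, 448.0]]
cap [[313.0, 222.0], [362.0, 258.0], [312.0, 291.0], [263.0, 254.0]]
259 [119, 122, 122, 121, 103, 68, 39, 40, 43, 38, 23, 5, 12, 13, 4, 7, 9, 11, 1, 32, 74, 95, 98, 95, 90, 82]
260 [120, 122, 122, 121, 104, 63, 31, 21, 17, 17, 16, 4, 19, 8, 11, 4, 14, 2, 14, 39, 80, 101, 105, 102, 99, 90]
261 [119, 119, 119, 117, 105, 79, 42, 16, 7, 9, 7, 8, 6, 14, 5, 6, 9, 3, 18, 55, 93, 110, 112, 103, 103, 96]
262 [120, 121, 117, 114, 111, 92, 63, 32, 16, 16, 10, 7, 15, 5, 11, 0, 8, 13, 35, 72, 102, 113, 116, 110, 107, 104]
263 [120, 118, 117, 115, 115, 107, 87, 61, 36, 18, 18, 7, 0, 1, 7, 15, 30, 47, 67, 94, 109, 116, 118, 115, 115, 109]
264 [116, 116, 115, 113, 119, 114, 107, 92, 77, 59, 46, 41, 31, 29, 41, 52, 69, 87, 97, 109, 112, 115, 115, 117, 123, 133]
```

View pics/c7.png

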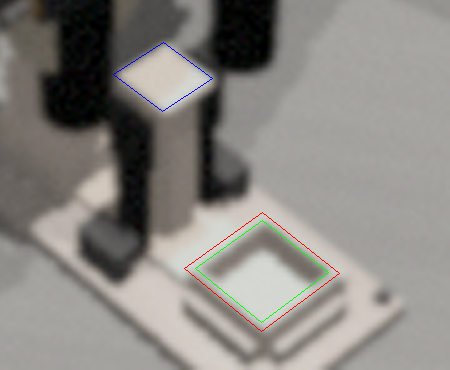

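The overlay shows the cap and the pocket's inner edge where my pose predicts them, with the inner corners near (262,222) and (330,268). The short bottle sits about 2 mm towards -y in the grip, so I correct that and insert gently.

```bash
python3 -m jog '{"hand":[0,0,0,0,0,0,0,0,0,0],"delta_pos":[[-0.002,-0.001,0.005],[0,0,0.008],[0,0,0.007],[0,0,0.006],[0,0,0.006],[0,0,0],[0,0,0],[0,0,0],[0,0,0],[0,0,0]],"rotation":[[0,0,0],[0,0,0],[0,0,0],[0,0,0],[0,0,0],[0,0,0],[0,0,0],[0,0,0],[0,0,0],[0,0,0]]}' 
python3 go.py 0 -73.5 53
```

```text
time_s: 18.77
tool_pos: [0.646, 0.0472, 0.0657]
ee_rot: [[0.547, 0.837, 0.001], [0.837, -0.547, -0.0], [0.0, 0.001, -1.0]]
contact_force: [-0.2, -0.4, -1.9]
gripper_width: 0.0387
finger_force: 30.0
t 18.77 dock mm [ -0.1 -73.5  65.7] w 38.7 F [-0.2 -0.4 -1.9] ff 30.0
yaw err deg 0.12999999999999545 tilt [ 0.0009 -0.0002]
tool shift mm [-0.  -0.2 12.7]
```

```bash
python3 -m jog '{"hand":[0,0,0,0,1,1,1,1,1,1],"delta_pos":[[0,0,0.006],[0,0,0.005],[0,0,0],[0,0,0],[0,0,0],[0,0,0],[0,0,0],[0,0,0],[0,0,0],[0,0,-0.03]],"rotation":[[0,0,0],[0,0,0],[0,0,0],[0,0,0],[0,0,0],[0,0,0],[0,0,0],[0,0,0],[0,0,0],[0,0,0]]}'
python3 -m jog '{"hand":[1,1,1,1,1,1,1,1,1,1],"delta_pos":[[0,0,-0.04],[0,0,-0.04],[0,0,-0.02],[-0.0235,0,0],[-0.025,0,0],[-0.025,0,0],[0,0,0],[0,0,0],[0,0,0],[0,0,0]],"rotation":[[0,0,0],[0,0,0],[0,0,0],[0,0,0],[0,0,0],[0,0,0],[0,0,0],[0,0,0],[0,0,0],[0,0,0]]}'
python3 go.py 0 0 86
python3 - <<'E'
from h import *
s=eyes.read_camera("scene")
cv2.imwrite("pics/c8.png",cv2.resize(s["pixels"][165:300,215:335,::-1],None,fx=4.4,fy=4.4,interpolation=2))
E
```

```text
time_s: 19.6
tool_pos: [0.6421, 0.0473, 0.0788]
ee_rot: [[0.547, 0.837, -0.011], [0.837, -0.547, 0.0], [-0.006, -0.01, -1.0]]
contact_force: [-1.1, -0.2, -0.9]
gripper_width: 0.0742
finger_force: 0.0
time_s: 20.43
tool_pos: [0.606, -0.0135, 0.1842]
ee_rot: [[0.547, 0.837, 0.0], [0.837, -0.547, 0.0], [0.0, 0.0, -1.0]]
contact_force: [-0.1, -1.1, 0.5]
gripper_width: 0.0919
finger_force: 0.0
t 20.43 dock mm [ -0.   -0.8 184.2] w 91.9 F [-0.1 -1.1  0.5] ff 0.0
yaw err deg 0.1699999999999946 tilt [0.0004 0.0002]
tool shift mm [-0.8 -0.  98.2]
```

View pics/c8.png

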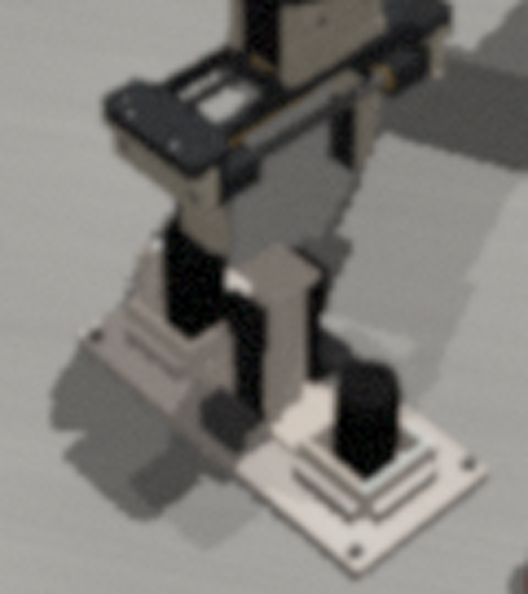

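The crop shows the short bottle in the far pocket at (367,425) and the tall one by the tab at (190,280), both upright. The hand is centred over the tower.

```bash
python3 -m jog '{"hand":[1,1,1,1,1,1,0,0,0,0],"delta_pos":[[-0.001,0,0.01],[0,0,0.03],[0,0,0.03],[0,0,0.02],[0,0,0.007],[0,0,0],[0,0,0],[0,0,0],[0,0,0],[0,0,0]],"rotation":[[0,0,0],[0,0,0],[0,0,0],[0,0,0],[0,0,0],[0,0,0],[0,0,0],[0,0,0],[0,0,0],[0,0,0]]}'
python3 -m jog '{"hand":[0,0,0,0,0,0,0,0,0,0],"delta_pos":[[0,0,0],[0,0,0],[0,0,0],[0,0,0],[0,0,0],[0,0,0],[0,0,0],[0,0,0],[0,0,0],[0,0,0]],"rotation":[[0,0,0],[0,0,0],[0,0,0],[0,0,0],[0,0,0],[0,0,0],[0,0,0],[0,0,0],[0,0,0],[0,0,0]]}'
python3 go.py 0 0 87
```

```text
time_s: 21.32
tool_pos: [0.6057, -0.0152, 0.0886]
ee_rot: [[0.547, 0.837, 0.002], [0.837, -0.547, -0.0], [0.001, 0.002, -1.0]]
contact_force: [0.7, 0.2, 0.2]
gripper_width: 0.0699
finger_force: 0.0
time_s: 22.15
tool_pos: [0.6053, -0.0152, 0.0883]
ee_rot: [[0.547, 0.837, 0.001], [0.837, -0.547, -0.0], [0.0, 0.001, -1.0]]
contact_force: [-2.0, -0.0, 7.6]
gripper_width: 0.0345
finger_force: 30.1
t 22.15 dock mm [-0.3  1.  88.3] w 34.5 F [-2.  -0.   7.6] ff 30.1
yaw err deg 0.12999999999999545 tilt [ 0.0013 -0.0003]
tool shift mm [ 1.  -0.3  1.3]
```

```bash
python3 -m jog '{"hand":[0,0,0,0,0,0,0,0,0,0],"delta_pos":[[0,0,-0.001],[0,0,-0.001],[0,0,-0.002],[0,0,-0.002],[0,0,0],[0,0,0],[0,0,0],[0,0,0],[0,0,0],[0,0,0]],"rotation":[[0,0,0],[0,0,0],[0,0,0],[0,0,0],[0,0,0],[0,0,0],[0,0,0],[0,0,0],[0,0,0],[0,0,0]]}'
python3 go.py 0 0 87
```

```text
time_s: 22.98
tool_pos: [0.6049, -0.0151, 0.0931]
ee_rot: [[0.547, 0.837, -0.0], [0.837, -0.547, -0.0], [-0.0, -0.0, -1.0]]
contact_force: [0.0, 0.2, -7.2]
gripper_width: 0.034
finger_force: 29.9
t 22.98 dock mm [ 0.   1.1 93.1] w 34.0 F [ 0.   0.2 -7.2] ff 29.9
yaw err deg 0.12999999999999545 tilt [-0.0002 -0.    ]
tool shift mm [1.1 0.  6.1]
```

The force equals the carrier's weight, so the latches are free. I lift the rest gently.

```bash
python3 -m jog '{"hand":[0,0,0,0,0,0,0,0,0,0],"delta_pos":[[0,0,-0.002],[0,0,-0.003],[0,0,-0.004],[0,0,-0.005],[0,0,-0.006],[0,0,-0.007],[0,0,-0.007],[0,0,-0.007],[0,0,-0.007],[0,0,-0.007]],"rotation":[[0,0,0],[0,0,0],[0,0,0],[0,0,0],[0,0,0],[0,0,0],[0,0,0],[0,0,0],[0,0,0],[0,0,0]]}'
python3 -m jog '{"hand":[0,0,0,0,0,0,0,0,0,0],"delta_pos":[[0,0,-0.007],[0,0,-0.007],[0,0,-0.007],[0,0,-0.006],[0,0,-0.005],[0,0,-0.004],[0,0,-0.002],[0,0,-0.001],[0,0,0],[0,0,0]],"rotation":[[0,0,0],[0,0,0],[0,0,0],[0,0,0],[0,0,0],[0,0,0],[0,0,0],[0,0,0],[0,0,0],[0,0,0]]}'
python3 -m jog '{"hand":[0,0,0,0,0,0,0,0,0,0],"delta_pos":[[0,0,0],[0,0,0],[0,0,0],[0,0,0],[0,0,0],[0,0,0],[0,0,0],[0,0,0],[0,0,0],[0,0,0]],"rotation":[[0,0,0],[0,0,0],[0,0,0],[0,0,0],[0,0,0],[0,0,0],[0,0,0],[0,0,0],[0,0,0],[0,0,0]]}'
python3 go.py 0 0 188
python3 - <<'E'
from h import *
s=eyes.read_camera("scene")
cv2.imwrite("pics/c9.png",cv2.resize(s["pixels"][140:300,200:350,::-1],None,fx=3.7,fy=3.7,interpolation=2))
E
```

```text
time_s: 23.82
tool_pos: [0.605, -0.0151, 0.1491]
ee_rot: [[0.547, 0.837, 0.0], [0.837, -0.547, -0.0], [0.0, 0.0, -1.0]]
contact_force: [0.4, 0.2, -7.3]
gripper_width: 0.0345
finger_force: 29.9
time_s: 24.65
tool_pos: [0.6047, -0.0151, 0.1869]
ee_rot: [[0.547, 0.837, -0.001], [0.837, -0.547, -0.0], [-0.0, -0.001, -1.0]]
contact_force: [0.6, -0.2, -8.1]
gripper_width: 0.0344
finger_force: 29.9
time_s: 25.48
tool_pos: [0.6049, -0.0151, 0.1872]
ee_rot: [[0.547, 0.837, -0.0], [0.837, -0.547, -0.0], [-0.0, 0.0, -1.0]]
contact_force: [-0.4, 0.4, -7.4]
gripper_width: 0.0341
finger_force: 29.9
t 25.48 dock mm [ -0.    1.1 187.2] w 34.1 F [-0.4  0.4 -7.4] ff 29.9
yaw err deg 0.12999999999999545 tilt [-0.     -0.0001]
tool shift mm [ 1.1 -0.  -0.8]
```

View pics/c9.png

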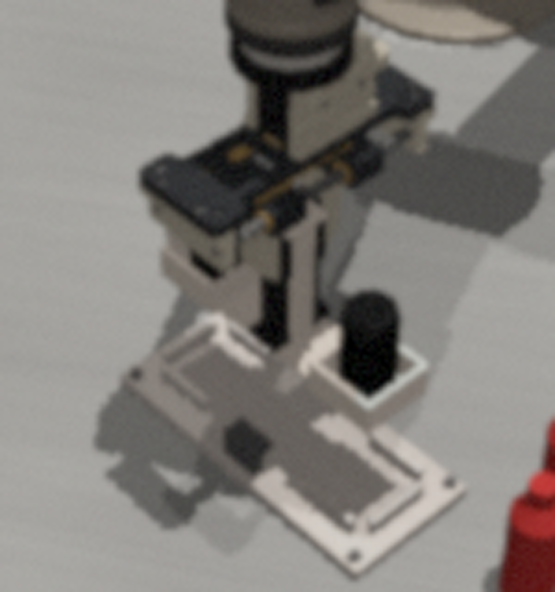

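The crop shows the carrier held clear of the dock, level, with the short bottle in the far pocket at (370,345). The tall bottle at the tab end (200,265) is behind the hand. I hand in.

```bash
python3 -c "
from workcell import job
print(job.close_job())"
```

```text
the job is handed in; nothing more can be done
None
```

I swapped the bottles and handed the job in at about 25 s, with the carrier still held by its pinched catches, level and still, about 10 cm above the dock. In the last picture the hand hid the tall bottle at the tab end, though it stood upright there just before the lift and the wrist load was steady throughout.

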